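# Square the tube rack in its loading corner, then hold the incubator cover open

### The job

First push the yellow tube rack on the steel loading tray until it sits square and flush against both blue fences, in their corner, while the incubator's cover is still shut. Then lift the incubator's cover by its handle and hold it open at 40 degrees, so that a colleague can load the rack: its stay is broken and it falls shut by itself, so finish while the gripper is still holding it there, propped on nothing else. Leave the rack in the corner, and leave the bottle, the jar and the tip box where they stand.

Things in the scene. Friction and masses are not known exactly. Their poses are not given: they have to be found in the camera images.
- tray: Fixed steel loading tray, 220 (its x) x 260 (its y) mm, top face 10 mm above the bench. Origin: centre of its underside. Two blue fences, 12 mm thick, rise 25 mm above the tray's top along its +x edge and its +y edge; the other two edges are open. The tray may stand on the left or the right of the bench (the incubator on the other side), turned up to 0.25 rad; its +x points away from the robot.
- tray_corner (a point): The inside corner where the two fences meet, at the level of the tray's top face; its axes are the tray's. The fences' inner faces are the planes x = 0 and y = 0 of this frame, so the rack is home with its centre at x = -50, y = -70 mm here.
- rack: Loose yellow tube rack standing on the tray, 100 (its x) x 140 (its y) x 45 mm high, with a 3 x 5 field of blue and orange tube caps that rises to 59 mm. All one solid piece, about 0.4 kg; sliding it, and above all along a fence, can take about 10 N. Origin: centre of its underside. Its centre starts 18 to 48 mm short of home along each tray axis, and it is turned up to 0.25 rad from the tray's axes, its +x side towards the x fence.
- incubator: Fixed white benchtop incubator, 240 (its x) x 260 (its y) mm, 100 mm high without its cover. Origin: centre of its underside. Its +x points away from the robot, turned up to 0.25 rad. The cover closes its top.
- cover_hinge (a point): Middle of the hinge line: on the incubator's top edge nearest to the robot, 120 mm towards -x from its centre, 100 mm above the bench. Axes are the incubator's; the hinge line runs along its y.
- cover (a joint): Opening angle of the white cover with a blue panel, rad: 0 shut (level), growing as the edge far from the robot rises; stop at 1.4. 40 degrees is 0.698. The cover is a slab 240 x 260 x 16 mm lying on the incubator, about 0.45 kg; it swings freely and falls shut from any angle.
- cover_handle (a point): Middle of the cover's handle: a black round bar, 12 mm thick, 110 mm long, parallel to the hinge, on a post at each end. On the shut cover the bar's centre is 190 mm from the hinge line towards the incubator's +x and 54 mm above the hinge (38 mm above the cover's top face), so 154 mm above the bench; it moves with the cover on a circle about the hinge line, radius 198 mm. The point's axes turn with the cover.
- bottle: Loose amber bottle, 56 mm across, 130 mm tall; bystander. Origin: centre of its underside.
- jar: Loose clear jar with red lid, 60 mm across, 65 mm tall; bystander. Origin: centre of its underside.
- tipbox: Loose pipette-tip box, grey with green top, 60 x 85 x 58 mm; bystander. Origin: centre of its underside.
Not all that is in view belongs to the job. Of the things like the rack, leave any that is purple; of the rest the larger one is meant.

How it is judged:
By the outcome, as a careful person would: the job done as asked, in the order asked, and still so for the second after the job is handed in, while the arm keeps its last pose, push and grip.
It also fails if it takes over 58 s, if anything falls off the work surface, if the arm or the gripper's body presses on something with over 40 N, if the wrist force passes 120 N, or if a joint passes its speed limit or range.

### The arm

A 6-joint arm with a two-finger parallel gripper is mounted at the origin on the work surface. World frame = base frame: x ahead of the robot, y to its left, z up, the work surface at z = 0. Lengths are in m, angles in degrees, forces in N, time in s.
With the tool pointing down it reaches from about 0.35 to 0.875 m from the base axis. Payload 4.2 kg.
Tool frame: the origin (TCP) lies midway between the tips of the shut fingers; the grasp point (between the pads) lies 19 mm behind it; x points along the fingers, y is the direction in which the jaws open and shut, and the axes are right-handed (so a half turn about x gives the same grasp; the last joint's range is limited). The gripper opens to 87 mm and grips with 3 to 60 N. Pads are 19 mm wide; open, the fingers measure 117 mm over their backs; the gripper's body (75 mm by 190 mm) begins 51 mm behind the grasp point.
Start: joints at [-54.97, 22.042, 0.453, 0, -68.411, -14.817], TCP at [0.216, -0.586, 0.223] pointing down, gripper open.
Joint ranges: [-179.83, 179.83], [-69.29, 118.12], [-61.27, 80.66], [-181.25, 117.63], [-171.15, -9.14], [-177.46, 177.46]. Speed limits (degrees/s): [159.86, 159.86, 180, 180, 180, 180].

### API

Orientations are given as a 3x3 rotation matrix whose columns are the frame's x, y, z axes.
In Python, from station import r gives the robot as it stands.
- The arm moves only by the tool play_rows, never from a script. Its argument "plan" is a list that holds one entry, the list of rows, each a list of 6 numbers: the shift along the tool's x, y, z in cm, then the turn, a rotation vector about the tool's x, y, z in units of 10 degrees (1.0 is 10 degrees). A call has 1 to 5 rows; each row is the pose to reach, as a shift and turn from the pose commanded when the call began, along the tool's axes at that moment; what a row does not reach only later rows make up. A row lasts 1/8 s, in which the tool goes at most 62.5 mm and 10.7 degrees, less where a joint would pass 70% of its speed; a pose out of reach is approached as far as the arm can. A call with a gripper value outside its range is refused whole. "hand" is the opening, from 0 (shut) to 1 (fully open), set as the call begins (left out, the last holds). The fingers move at their own pace and stop on an object; the grip force is fixed at half the most. Time passes only in rows, so rows that repeat a pose let the fingers close. It gives the time, the measured TCP pose, the force and the opening at its end, in the units of the state.
- r.sense(): the state, without advancing time (a new reading comes with each control period).
- r.capture(name): name is "scene" or "top" or "wrist"; returns (picture, depth): 480x640x3 uint8, blue, green, red; 480x640 float32, m along the optical axis (not along the pixel's ray), 0 where there is no reading.
- r.get_calibration(name): a dict with "vfov" (degrees; the focal length in pixels is half the picture's height over the tangent of half this angle, whatever the lens; pixels are square), "cx", "cy" (the principal point, pixels), "distortion" ([k1, k2, p1, p2, k3] as OpenCV has them; the pictures are not rectified), "rvec" (rotation vector, rad) and "tvec" (3), from world to camera coordinates, as OpenCV has them. Camera axes: x right, y down, z forward; pixel columns grow to the right and rows downward; lengths in m; the calibration is good to about 2 mm. A picture is of the moment at which its call begins: read the wrist's pose just before it. get_calibration takes no time and is no camera call; for the wrist camera it gives the pose at the moment of the call.
- r.finish_job(): hands the job in, once; it reports no verdict.
The state is a dict: "time_s": time; "joints": joint angles; "joint_velocities": joint speeds; "effort": joint torques, N m; "tcp_pos": TCP position; "ee_rot": TCP orientation; "wrist_force": force on the tool from outside, world axes, zero at the start; "moment": the same for the moment, N m; "gripper_width": opening from 0.0 (shut) to 1.0 (fully open).
Only numpy, scipy, OpenCV 4.12 (cv2) and the standard library are available. Lean on these libraries where they do the work, as an engineer would, in place of code of your own. Each camera call takes 0.05 s, during which the arm holds its last target.

## Working session

There is one attempt and no reset: what is moved stays moved. The work goes in short steps, Python scripts to look and compute and a tool call to move; the robot and the scene stay as the last step left them, time stands still between calls to the robot, and variables do not carry over. Pictures are saved under pics/ and viewed, and the job is handed in when it is done.

Besides the shell and the picture viewer there is one more tool, called after "Emit:" by a JSON object that holds its "api" and its "payload", one argument or row to a line. play_rows: Moves the arm, as the interface text tells. Its arguments: {"type":"object","properties":{"plan":{"type":"array","items":{"type":"array","items":{"type":"array","items":{"type":"number"}}}},"hand":{"type":"number"}},"required":["plan"]}

```bash
ls; mkdir -p pics
python3 - <<'E'
from station import r
import cv2,numpy as np
np.set_printoptions(precision=4,suppress=True)
print(r.sense())
for n in ("scene","top","wrist"):
    c=r.get_calibration(n); print(n,c)
    p,d=r.capture(n); cv2.imwrite(f"pics/{n}0.png",p); np.save(f"pics/{n}0.npy",d)
E
```

```text
pics
{'time_s': 0.0, 'joints': array([-54.9701,  22.0917,   0.3804,  -0.0311, -68.4112, -14.8182]), 'joint_velocities': array([ 0.0808, -0.0308, -0.005 ,  0.0218, -0.0462, -0.0807]), 'effort': array([ -0.0001, -39.0664,  18.7404,   4.2198,   0.011 ,  -0.0002]), 'tcp_pos': array([ 0.2158, -0.5859,  0.2214]), 'ee_rot': array([[-0.0008, -0.3453,  0.9385],
       [ 0.002 ,  0.9385,  0.3453],
       [-1.    ,  0.0022, -0.0001]]), 'wrist_force': array([0.2956, 0.258 , 0.1073]), 'moment': array([ 0.0415, -0.0329, -0.0126]), 'gripper_width': 0.9966640691680752}
scene {'vfov': 47.48150353204306, 'cx': 316.21419247179807, 'cy': 239.2037740128235, 'distortion': array([-0.0018,  0.    ,  0.    ,  0.    ,  0.    ]), 'rvec': array([ 1.0394,  2.5724, -0.8924]), 'tvec': array([ 0.5098, -0.2149,  1.4966])}
top {'vfov': 50.30029542872768, 'cx': 317.3953234352235, 'cy': 244.7769976246499, 'distortion': array([-0.0067,  0.    ,  0.    ,  0.    ,  0.    ]), 'rvec': array([ 2.1514, -2.0733,  0.2062]), 'tvec': array([-0.1081,  0.62  ,  1.1629])}
wrist {'vfov': 67.95419644158778, 'cx': 317.7647395494358, 'cy': 239.22539033723405, 'distortion': array([-0.0668,  0.    ,  0.    ,  0.    ,  0.    ]), 'rvec': array([-1.7094, -2.446 , -0.3097]), 'tvec': array([ 0.6241, -0.0316,  0.3895])}
```

View pics/scene0.png

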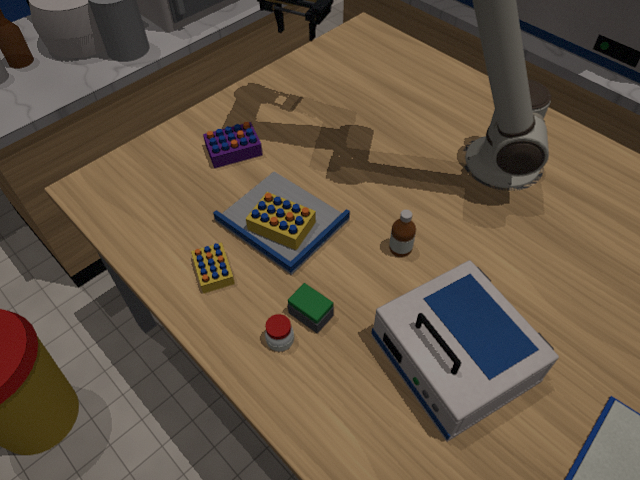

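View pics/top0.png

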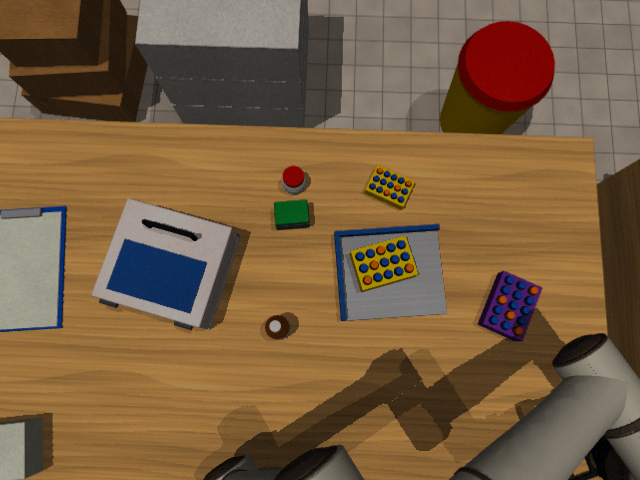

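View pics/wrist0.png

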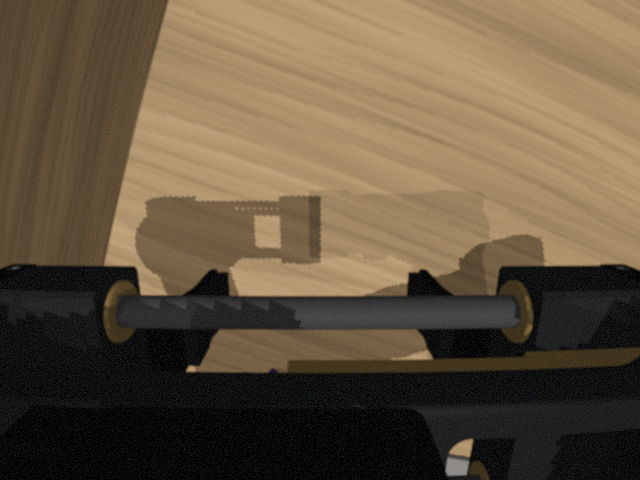

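```bash
cat > h.py <<'E'
import cv2,numpy as np
np.set_printoptions(precision=4,suppress=True)
def K(c):
    f=240/np.tan(np.radians(c["vfov"])/2); return np.array([[f,0,c["cx"]],[0,f,c["cy"]],[0,0,1]])
def cast(c,px,z):
    px=np.asarray(px,float).reshape(-1,1,2)
    u=cv2.undistortPoints(px,K(c),np.asarray(c["distortion"],float)).reshape(-1,2)
    R=cv2.Rodrigues(np.asarray(c["rvec"],float))[0]; o=-R.T@np.asarray(c["tvec"],float)
    d=np.c_[u,np.ones(len(u))]@R
    return o+d*((z-o[2])/d[:,2])[:,None]
def proj(c,P):
    return cv2.projectPoints(np.asarray(P,float).reshape(-1,3),np.asarray(c["rvec"],float),np.asarray(c["tvec"],float),K(c),np.asarray(c["distortion"],float))[0].reshape(-1,2)
def hsvmask(p,lo,hi):
    return cv2.inRange(cv2.cvtColor(p,cv2.COLOR_BGR2HSV),lo,hi)
E
python3 - <<'E'
import cv2
t=cv2.imread('pics/top0.png'); s=cv2.imread('pics/scene0.png')
a=cv2.resize(t[215:330,325:455],None,fx=3,fy=3,interpolation=cv2.INTER_CUBIC)
b=cv2.resize(s[165:280,205:360],None,fx=2.5,fy=3,interpolation=cv2.INTER_CUBIC)
c=cv2.resize(t[190:335,85:250],None,fx=2.3,fy=2.3,interpolation=cv2.INTER_CUBIC)
cv2.imwrite('pics/c1.png',cv2.hconcat([a,b]));cv2.imwrite('pics/c2.png',c)
E
python3 - <<'E'
import sys;sys.path.insert(0,'.')
from h import *
from station import r
p=cv2.imread('pics/top0.png');c=r.get_calibration("top")
y=hsvmask(p,(20,110,80),(35,255,255))
n,l,st,ce=cv2.connectedComponentsWithStats(cv2.morphologyEx(y,cv2.MORPH_CLOSE,np.ones((9,9))))
for i in range(1,n):
    if st[i,4]>200: print(st[i],ce[i])
b=hsvmask(p,(100,120,50),(125,255,255))
n,l,st,ce=cv2.connectedComponentsWithStats(b)
for i in range(1,n):
    if st[i,4]>100: print(st[i],ce[i])
E
```

```text
[ 364  164   51   46 1371] [389.6652 186.3246]
[ 350  235   68   56 2527] [383.1666 262.9652]
[  0 206  66 126 718] [ 55.2563 268.7549]
[335 225 104  96 903] [364.2879 252.6235]
[ 107  239  100   74 4548] [156.6058 275.6218]
```

View pics/c1.png

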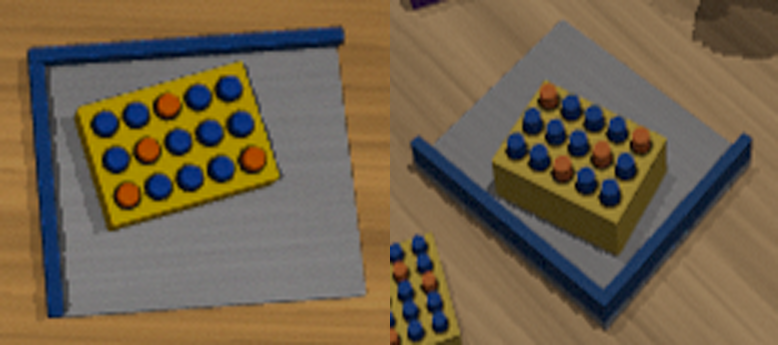

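View pics/c2.png

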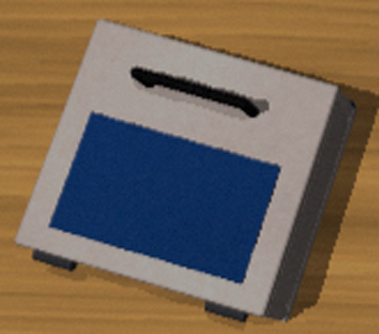

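```bash
cat >> h.py <<'E'
def cloud(c,d):
    H,W=d.shape
    uv=np.stack(np.meshgrid(np.arange(W),np.arange(H)),-1).reshape(-1,1,2).astype(float)
    u=cv2.undistortPoints(uv,K(c),np.asarray(c["distortion"],float)).reshape(-1,2)
    R=cv2.Rodrigues(np.asarray(c["rvec"],float))[0]
    P=(np.c_[u,np.ones(len(u))]*d.reshape(-1,1)-np.asarray(c["tvec"],float))@R
    return P.reshape(H,W,3)
E
python3 - <<'E'
import sys;sys.path.insert(0,'.')
from h import *
from station import r
for n in("top","scene"):
    p=cv2.imread(f'pics/{n}0.png');c=r.get_calibration(n);d=np.load(f'pics/{n}0.npy')
    R=cv2.Rodrigues(c["rvec"])[0];print(n,"cam",-R.T@c["tvec"])
    P=cloud(c,d)
    print("bench z",np.median(P[...,2][(abs(P[...,2])<.02)]), "missing",(d==0).mean())
    y=hsvmask(p,(20,110,60),(35,255,255))>0
    b=hsvmask(p,(100,120,30),(125,255,255))>0
    reg=(P[...,0]>.3)&(P[...,0]<.8)&(P[...,1]<.02)&(P[...,1]>-.45)
    for nm,m,z0 in(("fence",b,.035),("rack",y,.055)):
        q=P[m&reg&(abs(P[...,2]-z0)<.006)]
        print(nm,len(q),q.mean(0),cv2.minAreaRect(q[:,:2].astype(np.float32)*1000))
    big=(P[...,1]>.1)&(P[...,2]>.105)&(P[...,2]<.126)&(P[...,0]>.3)&(P[...,0]<.9)
    q=P[big];print("cover",len(q),q.mean(0),cv2.minAreaRect(q[:,:2].astype(np.float32)*1000))
    bb=b&(P[...,1]>.1)&(P[...,2]>.1)
    q=P[bb];print("panel",len(q),q.mean(0),cv2.minAreaRect(q[:,:2].astype(np.float32)*1000))
    hd=(P[...,1]>.1)&(P[...,2]>.145)&(P[...,2]<.17)&(P[...,0]>.3)&(P[...,0]<.9)
    q=P[hd];print("handle",len(q),q.mean(0),cv2.minAreaRect(q[:,:2].astype(np.float32)*1000))
E
```

```text
top cam [ 0.3791 -0.0976  1.263 ]
bench z -6.691715936541046e-05 missing 0.00390625
fence 903 [ 0.6249 -0.2044  0.0349] ((639.9668579101562, -204.19334411621094), (194.77981567382812, 352.8575134277344), 45.960296630859375)
rack 1430 [ 0.5895 -0.2429  0.0549] ((663.0771484375, -173.89222717285156), (355.01678466796875, 168.44931030273438), 44.482025146484375)
cover 11578 [0.5572 0.2659 0.1159] ((559.3768920898438, 268.78717041015625), (263.39697265625, 249.80807495117188), 75.93270111083984)
panel 4529 [0.5281 0.2756 0.117 ] ((529.0807495117188, 276.1002502441406), (201.1616668701172, 118.62843322753906), 76.03524780273438)
handle 288 [0.6304 0.248  0.1578] ((631.4877319335938, 248.93222045898438), (119.21537780761719, 12.954626083374023), 75.90059661865234)
scene cam [1.1075 0.4476 1.0578]
bench z 0.00019864200202798486 missing 0.0038053385416666665
fence 934 [ 0.6323 -0.2003  0.0345] ((645.3829956054688, -205.39077758789062), (195.12548828125, 354.5219421386719), 45.836055755615234)
rack 886 [ 0.5979 -0.231   0.0547] ((590.880126953125, -243.3509521484375), (104.0007095336914, 144.0810089111328), 18.736242294311523)
cover 15001 [0.5721 0.2788 0.1162] ((561.4313354492188, 270.4404296875), (260.44561767578125, 249.3426055908203), 76.0145034790039)
panel 5579 [0.5363 0.2823 0.1231] ((780.1444091796875, 302.0523681640625), (680.8109130859375, 223.67922973632812), 5.784449100494385)
handle 446 [0.6351 0.2558 0.1578] ((633.2788696289062, 252.60824584960938), (120.86837768554688, 13.345520973205566), 75.75267028808594)
```

Run:
```python
import sys;sys.path.insert(0,'.')
from h import *
from station import r
for n in("top","scene"):
    p=cv2.imread(f'pics/{n}0.png');c=r.get_calibration(n);d=np.load(f'pics/{n}0.npy')
    P=cloud(c,d)
    y=hsvmask(p,(20,110,60),(35,255,255))>0
    b=hsvmask(p,(100,120,30),(125,255,255))>0
    reg=(P[...,0]>.4)&(P[...,0]<.8)&(P[...,1]<.02)&(P[...,1]>-.45)
    q=P[b&reg&(abs(P[...,2]-.035)<.003)]
    # corner area approx: split by iterative line assignment
    th=np.radians(4);
    for it in range(12):
        ex=np.array([np.cos(th),np.sin(th)]);ey=np.array([-np.sin(th),np.cos(th)])
        if it==0: a=np.percentile(q[:,:2]@ex,97);bb=np.percentile(q[:,:2]@ey,97)
        X=q[:,:2]@ex-a;Y=q[:,:2]@ey-bb
        fx=(abs(X)<.009)&(Y<-.015);fy=(abs(Y)<.009)&(X<-.015)
        kx=np.polyfit(Y[fx],X[fx],1);ky=np.polyfit(X[fy],Y[fy],1)
        a+=kx[1];bb+=ky[1]
        th+= (-kx[0]*fx.sum()+ky[0]*fy.sum())/(fx.sum()+fy.sum())
    print(n,"tray yaw",np.degrees(th),kx,ky,fx.sum(),fy.sum(), "ext",X[fx].min(),X[fx].max(),Y[fy].min(),Y[fy].max(),"len",Y[fx].min(),X[fy].min())
    cx=(a-.006)*ex+(bb-.006)*ey; print("corner",cx)
    q=P[y&reg&(abs(P[...,2]-.055)<.003)&(P[...,0]<.67)]
    (c0,sz,an)=cv2.minAreaRect(q[:,:2].astype(np.float32)*1000);print("rack",len(q),c0,sz,an)
    rel=np.array(c0)/1000-cx;print("in corner frame",rel@ex*1000,rel@ey*1000,"home off",-50-rel@ex*1000,-70-rel@ey*1000)
    for nm,u,v,z in():pass
    for nm,lo in(("amber",None),):
        ob=(P[...,2]>.03)&(P[...,0]>.3)&(P[...,0]<.95)&(P[...,1]>-.5)&(P[...,1]<.15)
        l=cv2.connectedComponentsWithStats(ob.astype(np.uint8))
        for i in range(1,l[0]):
            if l[2][i,4]>150:
                qq=P[l[1]==i];print(l[3][i],qq.min(0),qq.max(0))
```

```text
Traceback (most recent call last):
TypeError: expected non-empty vector for x
```

```bash
cat > m.py <<'E'
import sys;sys.path.insert(0,'.')
from h import *
def tray(p,c,d,th0=4,rackz=.055):
    P=cloud(c,d)
    y=hsvmask(p,(20,110,60),(35,255,255))>0
    b=hsvmask(p,(100,120,30),(125,255,255))>0
    reg=(P[...,0]>.4)&(P[...,0]<.8)&(P[...,1]<.02)&(P[...,1]>-.45)
    m=(b&reg&(abs(P[...,2]-.035)<.003)).astype(np.uint8)
    n,l,st,ce=cv2.connectedComponentsWithStats(m)
    q=P[l==1+np.argmax(st[1:,4])]
    th=np.radians(th0)
    for it in range(15):
        ex=np.array([np.cos(th),np.sin(th)]);ey=np.array([-np.sin(th),np.cos(th)])
        if it==0: a=np.percentile(q[:,:2]@ex,99)-.006;bb=np.percentile(q[:,:2]@ey,99)-.006
        X=q[:,:2]@ex-a;Y=q[:,:2]@ey-bb
        w=.02 if it<5 else .009
        fx=(abs(X)<w)&(Y<-.025);fy=(abs(Y)<w)&(X<-.025)
        kx=np.polyfit(Y[fx],X[fx],1);ky=np.polyfit(X[fy],Y[fy],1)
        a+=kx[1];bb+=ky[1]
        th+= (-kx[0]*fx.sum()+ky[0]*fy.sum())/(fx.sum()+fy.sum())
    cor=(a-.006)*ex+(bb-.006)*ey
    q=P[y&reg&(abs(P[...,2]-rackz)<.003)]
    mm=(y&reg&(abs(P[...,2]-rackz)<.003)).astype(np.uint8)
    n,l,st,ce=cv2.connectedComponentsWithStats(cv2.morphologyEx(mm,cv2.MORPH_CLOSE,np.ones((7,7))))
    q=P[(l==1+np.argmax(st[1:,4]))&(mm>0)]
    return P,dict(yaw=np.degrees(th),kx=kx,ky=ky,cor=cor,ex=ex,ey=ey,n=(fx.sum(),fy.sum()),extX=(X[fx].min(),X[fx].max()),extY=(Y[fy].min(),Y[fy].max()),len=(Y[fx].min(),X[fy].min()),rack=cv2.minAreaRect(q[:,:2].astype(np.float32)*1000),rq=q)
E
python3 - <<'E'
from m import *
from station import r
for n in("top","scene"):
    p=cv2.imread(f'pics/{n}0.png');c=r.get_calibration(n);d=np.load(f'pics/{n}0.npy')
    P,t=tray(p,c,d)
    print(n,{k:v for k,v in t.items() if k!='rq'})
    rel=np.array(t['rack'][0])/1000-t['cor'];print("home off",-50-rel@t['ex']*1000,-70-rel@t['ey']*1000)
    ob=(P[...,2]>.03)&(P[...,0]>.3)&(P[...,0]<.95)&(P[...,1]>-.5)&(P[...,1]<.15)
    l=cv2.connectedComponentsWithStats(ob.astype(np.uint8))
    for i in range(1,l[0]):
            if l[2][i,4]>150:
                qq=P[l[1]==i];print(l[3][i],qq.min(0),qq.max(0))
E
```

```text
top {'yaw': np.float64(6.041470475408604), 'kx': array([-0.0017,  0.0001]), 'ky': array([-0.0017,  0.0003]), 'cor': array([ 0.6554, -0.1379]), 'ex': array([0.9944, 0.1053]), 'ey': array([-0.1053,  0.9944]), 'n': (np.int64(298), np.int64(302)), 'extX': (np.float64(-0.005197407998057346), np.float64(0.0058323683893951594)), 'extY': (np.float64(-0.0053598229879006365), np.float64(0.006484973353109075)), 'len': (np.float64(-0.25126595717055566), np.float64(-0.21086150277291688)), 'rack': ((589.0762329101562, -245.9033203125), (100.27904510498047, 140.65716552734375), 18.058277130126953)}
home off 27.274716079523046 30.436006853370657
[293.4241 178.0291] [ 0.3791 -0.0976  0.0302] [0.8221 0.0107 1.263 ]
[390.0718 185.0245] [ 0.3791 -0.3219  0.03  ] [ 0.8441 -0.0976  1.263 ]
[291.3095 212.89  ] [ 0.3791 -0.0976  0.03  ] [0.7396 0.0255 1.263 ]
[222.1257 254.2716] [ 0.3791 -0.0976  0.0301] [0.6561 0.15   1.263 ]
[366.2274 250.5484] [ 0.3791 -0.3836  0.03  ] [ 0.6927 -0.0976  1.263 ]
[383.531  262.6492] [ 0.3791 -0.3259  0.0302] [ 0.6581 -0.0976  1.263 ]
[277.3008 326.9462] [ 0.3791 -0.0976  0
[... 599 characters left out ...]
985351562, -242.73443603515625), (102.30427551269531, 140.8295135498047), 18.669349670410156)}
home off 28.675153217282897 30.7016623561953
[252.4387 145.7935] [ 0.4484 -0.5     0.0306] [ 0.5111 -0.4777  0.0611]
[280.9413 218.186 ] [ 0.5237 -0.3244  0.0301] [ 0.6593 -0.1597  0.0754]
[283.4224 238.082 ] [ 0.4501 -0.3825  0.03  ] [ 0.697  -0.1203  0.0412]
[403.2251 231.8286] [ 0.4026 -0.0228  0.0302] [0.4571 0.0325 0.1357]
[211.4475 264.2917] [ 0.7391 -0.3214  0.03  ] [ 0.8467 -0.1971  0.0491]
[392.0176 310.6461] [0.5105 0.1139 0.0305] [0.6606 0.15   0.1216]
[310.4575 304.7228] [ 0.6739 -0.0579  0.03  ] [0.7418 0.0309 0.0637]
[278.5986 329.9945] [ 0.7688 -0.0421  0.03  ] [0.8273 0.0137 0.0694]
```

Targets: the yellow rack on the tray at top (383,263) measures about 100×140 mm. The others like it are the small yellow rack (390,186) and the purple rack (511,306). The close crop confirms the one on the tray. The handle is at top (170,230).

```bash
cat > g.py <<'E'
from m import *
from scipy.spatial.transform import Rotation as Ro
COR=np.array([.657,-.136]);TH=np.radians(6.06)
EX=np.array([np.cos(TH),np.sin(TH)]);EY=np.array([-np.sin(TH),np.cos(TH)])
def tp(x,y,z): return np.r_[COR+x*EX+y*EY,z]
def down(yaw): # tool x down, tool z along yaw (deg)
    a=np.radians(yaw);z=np.array([np.cos(a),np.sin(a),0]);x=np.array([0,0,-1.]);return np.c_[x,np.cross(z,x),z]
def rel(p0,R0,p,R):
    return np.r_[R0.T@(np.asarray(p)-p0)*100, np.degrees(Ro.from_matrix(R0.T@R).as_rotvec())/10]
def tr(p): 
    d=np.asarray(p)[:2]-COR; return np.r_[d@EX,d@EY]*1000
E
python3 - <<'E'
from g import *
from station import r
s=r.sense()
print(rel(s['tcp_pos'],s['ee_rot'],tp(-.165,-.1,.12),down(6.06)),tp(-.165,-.1,.12))
E
```

```text
[10.2013 21.3189 38.5087  1.4144 -0.0019 -0.0094] [ 0.5035 -0.2529  0.12  ]
```

Emit:
{"api": "play_rows", "payload": {
  "plan": [
    [[1, 4.2, 4.4, 0, 0, 0], [2, 5.5, 9.8, 0, 0, 0], [4, 7.5, 15.4, 0, 0, 0], [5, 9.8, 20.8, 0, 0, 0], [6, 12.2, 26.2, 0, 0, 0]]
  ],
  "hand": 1
}}

```text
time_s: 0.78
tcp_pos: [0.4207, -0.38, 0.1619]
ee_rot: [[-0.0, -0.345, 0.938], [0.0, 0.938, 0.345], [-1.0, 0.0, -0.0]]
wrist_force: [1.3, -0.9, 1.2]
gripper_width: 0.999
```

Run:
```python
from g import *
from station import r
s=r.sense();print(s['time_s'],s['tcp_pos'],s['wrist_force'])
print(rel(s['tcp_pos'],s['ee_rot'],tp(-.165,-.1,.12),down(6.06)))
```

```text
0.775 [ 0.4207 -0.38    0.1619] [ 1.3093 -0.9296  1.2239]
[ 4.1933  9.0691 12.1581  1.415  -0.0021 -0.0014]
```

Emit:
{"api": "play_rows", "payload": {
  "plan": [
    [[1.5, 3.2, 4.4, 0.5, 0, 0], [3, 6.3, 8.6, 1.0, 0, 0], [4.2, 9.1, 12.2, 1.41, 0, 0], [4.2, 9.1, 12.2, 1.41, 0, 0]]
  ]
}}

```text
time_s: 1.27
tcp_pos: [0.5034, -0.2513, 0.1192]
ee_rot: [[-0.002, -0.111, 0.994], [0.001, 0.994, 0.111], [-1.0, 0.001, -0.002]]
wrist_force: [-0.0, -0.0, 0.2]
gripper_width: 0.999
```

Run:
```python
from g import *
from station import r
s=r.sense();print(s['time_s'],s['tcp_pos'],s['wrist_force'],s['joints'])
print(rel(s['tcp_pos'],s['ee_rot'],tp(-.165,-.1,.018),down(6.06)))
for n in("wrist",):
    c=r.get_calibration(n);p,d=r.capture(n);cv2.imwrite("pics/w1.png",p);np.save("pics/w1.npy",d)
```

```text
1.275 [ 0.5034 -0.2513  0.1192] [-0.0399 -0.0467  0.1903] [-10.0433  21.6254 -16.4264  -0.0248 -52.0866 -73.5919]
[10.1234 -0.1617  0.0102  0.0289 -0.0127 -0.0058]
```

View pics/w1.png

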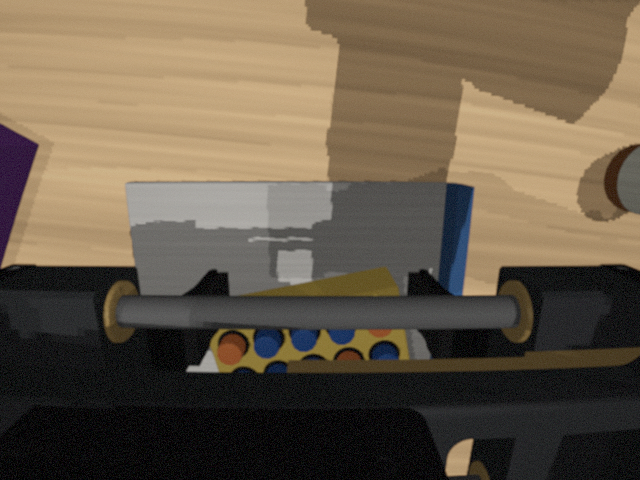

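Run:
```python
from g import *
from station import r
c=r.get_calibration("wrist");p=cv2.imread("pics/w1.png");d=np.load("pics/w1.npy")
s=r.sense();tcp=s['tcp_pos'];R=s['ee_rot']
for y in (-.058,-.0435,.0435,.058): print(y,proj(c,tcp+R@[0,y,-.0095]),proj(c,tcp+R@[.1,y,.0095]))
P=cloud(c,d)
y=(hsvmask(p,(20,110,60),(35,255,255))>0)&(P[...,2]<.065)&(P[...,2]>.045)
q=P[y];T=(q[:,:2]-COR)@np.c_[EX,EY]*1000;i=T[:,0].argmin();print(T.min(0),T.max(0),T[i],q[i]);print("tcp",tr(tcp))
v=np.argwhere(y)[i];print(v)
```

```text
-0.058 [[198.2315 271.4079]] [[242.3074 251.2476]]
-0.0435 [[227.8098 271.4693]] [[261.09   251.2338]]
0.0435 [[407.6954 271.186 ]] [[374.3828 251.0556]]
0.058 [[437.2726 271.0315]] [[393.165  251.0103]]
[-141.8816 -176.6849] [-73.8027 -32.5464] [-141.8816  -47.6629] [ 0.5209 -0.1984  0.0558]
tcp [-165.435   -99.7358]
[286 394]
```

Emit:
{"api": "play_rows", "payload": {
  "plan": [
    [[4, 0, 0, 0, 0, 0], [8, 0, 0, 0, 0, 0], [10, 0, 0, 0, 0, 0], [10, 0, 0, 0, 0, 0]]
  ]
}}

```text
time_s: 1.82
tcp_pos: [0.501, -0.2547, 0.0193]
ee_rot: [[-0.004, -0.105, 0.994], [0.001, 0.994, 0.105], [-1.0, 0.001, -0.004]]
wrist_force: [-0.2, 1.3, -0.0]
gripper_width: 1.002
```

Emit:
{"api": "play_rows", "payload": {
  "plan": [
    [[0, 0, 0.8, 0, 0, 0], [0, 0, 1.6, 0, 0, 0], [0, 0, 2.4, 0, 0, 0], [0, 0, 3.0, 0, 0, 0], [0, 0, 3.5, 0, 0, 0]]
  ]
}}

```text
time_s: 2.45
tcp_pos: [0.5376, -0.2499, 0.0205]
ee_rot: [[-0.001, -0.107, 0.994], [0.0, 0.994, 0.107], [-1.0, 0.0, -0.001]]
wrist_force: [-2.1, 0.5, 0.4]
gripper_width: 0.999
```

Emit:
{"api": "play_rows", "payload": {
  "plan": [
    [[0, 0, 0.4, 0, 0, 0], [0, 0, 0.8, 0, 0, 0], [0, 0, 1.2, 0, 0, 0]]
  ]
}}

```text
time_s: 2.82
tcp_pos: [0.5494, -0.249, 0.0204]
ee_rot: [[-0.001, -0.106, 0.994], [0.0, 0.994, 0.106], [-1.0, 0.0, -0.001]]
wrist_force: [-3.4, -0.1, 1.0]
gripper_width: 0.999
```

```bash
cat > look.py <<'E'
from g import *
from station import r
import sys
k=sys.argv[1]
s=r.sense();print(s['time_s'],"tcp",tr(s['tcp_pos']),s['tcp_pos'],"F",s['wrist_force'],s['moment'],s['gripper_width'])
for n in("top","scene"):
    c=r.get_calibration(n);p,d=r.capture(n);cv2.imwrite(f"pics/{n}_{k}.png",p);np.save(f"pics/{n}_{k}.npy",d)
    try:
        P,t=tray(p,c,d)
        rl=np.array(t['rack'][0])/1000-t['cor'];print(n,"yaw",t['yaw'],"rack",t['rack'],"home off",-50-rl@t['ex']*1000,-70-rl@t['ey']*1000)
    except Exception as e: print(n,e)
a=cv2.imread(f"pics/top_{k}.png")[170:350,300:500];b=cv2.imread(f"pics/scene_{k}.png")[130:310,160:380]
cv2.imwrite(f"pics/v_{k}.png",cv2.hconcat([cv2.resize(a,(400,360)),cv2.resize(b,(400,360))]))
E
python3 look.py a
```

```text
2.825 tcp [-118.9689 -100.9791] [ 0.5494 -0.249   0.0204] F [-3.4372 -0.0798  0.956 ] [0.0169 1.1023 0.0074] 0.9993277158608775
top expected non-empty vector for x
scene yaw 6.126906488996326 rack ((613.4227905273438, -248.58154296875), (101.72708129882812, 143.06202697753906), 5.778396129608154) home off 7.064703526170682 38.55433603338649
```

View pics/v_a.png

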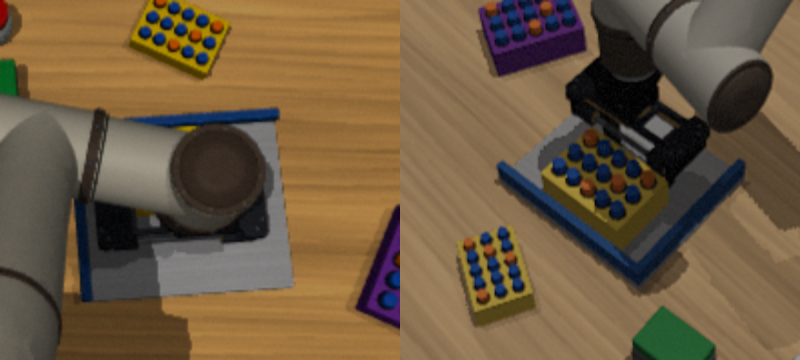

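Emit:
{"api": "play_rows", "payload": {
  "plan": [
    [[0, 0, 0.35, 0, 0, 0], [0, 0, 0.6, 0, 0, 0]]
  ]
}}

```text
time_s: 3.18
tcp_pos: [0.5555, -0.2484, 0.0205]
ee_rot: [[-0.0, -0.106, 0.994], [-0.0, 0.994, 0.106], [-1.0, -0.0, -0.0]]
wrist_force: [-3.0, -0.4, -0.3]
gripper_width: 0.998
```

Emit:
{"api": "play_rows", "payload": {
  "plan": [
    [[0, 0, 0.2, 0, 0, 0], [0, 0, 0.2, 0, 0, 0]]
  ]
}}

```text
time_s: 3.42
tcp_pos: [0.5573, -0.2482, 0.0205]
ee_rot: [[-0.0, -0.106, 0.994], [-0.0, 0.994, 0.106], [-1.0, -0.0, -0.0]]
wrist_force: [-4.0, -1.5, -1.2]
gripper_width: 1.002
```

Emit:
{"api": "play_rows", "payload": {
  "plan": [
    [[0, 0, 0.2, 0, 0, 0], [0, 0, 0.2, 0, 0, 0]]
  ]
}}

```text
time_s: 3.68
tcp_pos: [0.5572, -0.2482, 0.0205]
ee_rot: [[-0.005, -0.106, 0.994], [0.0, 0.994, 0.106], [-1.0, 0.001, -0.005]]
wrist_force: [-7.5, -0.5, 2.0]
gripper_width: 1.0
```

```bash
python3 look.py b
```

```text
3.675 tcp [-111.0896 -101.0118] [ 0.5572 -0.2482  0.0205] F [-7.5137 -0.549   1.9817] [-0.6401  2.015   0.0586] 1.000043720155713
top expected non-empty vector for x
scene yaw 6.278760142642686 rack ((621.174560546875, -247.8003387451172), (100.6828842163086, 142.0497283935547), 6.168609619140625) home off -0.39138259919921126 39.19627088419071
```

Emit:
{"api": "play_rows", "payload": {
  "plan": [
    [[0, 0, -1.5, 0, 0, 0], [-3, 0, -3, 0, 0, 0], [-7, -3, -3, 0, 0, 0], [-9, -7, -3, -1, 0, 0], [-9, -10.7, 0, -2, 0, 0]]
  ]
}}

```text
time_s: 4.4
tcp_pos: [0.5726, -0.3562, 0.115]
ee_rot: [[0.009, -0.445, 0.895], [-0.003, 0.895, 0.445], [-1.0, -0.007, 0.007]]
wrist_force: [0.7, -0.6, 0.1]
gripper_width: 0.998
```

Emit:
{"api": "play_rows", "payload": {
  "plan": [
    [[0, 0, 0, -1, 0, 0], [0, 0, 0, -2, 0, 0], [0, 0, 0, -3, 0, 0], [0, 0, 0, -4, 0, 0], [0, 0, 0, -5, 0, 0]]
  ],
  "hand": 0.6
}}

```text
time_s: 5.03
tcp_pos: [0.5721, -0.3544, 0.1113]
ee_rot: [[0.004, -0.972, 0.234], [-0.001, 0.234, 0.972], [-1.0, -0.004, -0.0]]
wrist_force: [0.3, 0.0, 0.2]
gripper_width: 0.614
```

Run:
```python
from g import *
from station import r
s=r.sense();print(s['time_s'],tr(s['tcp_pos']),s['tcp_pos'],s['wrist_force'],s['joints'],s['gripper_width'])
print(rel(s['tcp_pos'],s['ee_rot'],tp(-.052,-.208,.12),down(96.06)))
```

```text
5.025 [-107.5214 -208.218 ] [ 0.5721 -0.3544  0.1113] [0.3021 0.0297 0.2404] [-18.0446  31.5059  -0.6409  -0.0057 -57.5969   4.5183] 0.6143141798910282
[-0.8454 -5.2273  1.8818 -1.9589 -0.0059  0.0251]
```

Emit:
{"api": "play_rows", "payload": {
  "plan": [
    [[0, -2.6, 0.9, -1, 0, 0], [0, -5.2, 1.9, -1.96, 0, 0], [0, -5.2, 1.9, -1.96, 0, 0]]
  ]
}}

```text
time_s: 5.4
tcp_pos: [0.6284, -0.3479, 0.1107]
ee_rot: [[0.004, -0.995, -0.101], [-0.001, -0.101, 0.995], [-1.0, -0.004, -0.001]]
wrist_force: [-0.5, 0.7, -0.0]
gripper_width: 0.598
```

```bash
python3 look.py c
python3 - <<'E'
from g import *
from station import r
s=r.sense()
print(rel(s['tcp_pos'],s['ee_rot'],tp(-.052,-.208,.018),down(96.06)))
E
```

```text
5.4 tcp [ -50.8118 -207.6666] [ 0.6284 -0.3479  0.1107] F [-0.4854  0.7139 -0.0394] [ 0.0575  0.1656 -0.0049] 0.5983744123554319
top expected non-empty vector for x
scene yaw 6.227588132239665 rack ((619.8680419921875, -247.6812744140625), (102.24884796142578, 142.12310791015625), 5.8234381675720215) home off 1.1370498915990765 38.75852629316452
[ 9.2627 -0.0896 -0.0325 -0.0394 -0.0019  0.0083]
```

View pics/v_c.png

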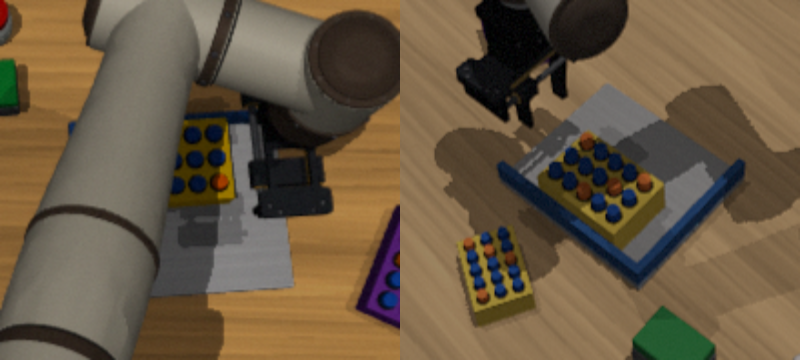

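Emit:
{"api": "play_rows", "payload": {
  "plan": [
    [[3, 0.3, 0, 0, 0, 0], [6, 0.3, 0, 0, 0, 0], [9, 0.3, 0, 0, 0, 0], [9, 0.3, 0, 0, 0, 0]]
  ]
}}

```text
time_s: 6.0
tcp_pos: [0.6204, -0.3481, 0.0181]
ee_rot: [[-0.005, -0.995, -0.098], [0.002, -0.098, 0.995], [-1.0, 0.005, 0.003]]
wrist_force: [0.1, 1.1, 0.6]
gripper_width: 0.599
```

Emit:
{"api": "play_rows", "payload": {
  "plan": [
    [[0, 0, 0.8, 0, 0, 0], [0, 0, 1.6, 0, 0, 0], [0, 0, 2.3, 0, 0, 0], [0, 0, 3.0, 0, 0, 0]]
  ]
}}

```text
time_s: 6.5
tcp_pos: [0.6203, -0.32, 0.0225]
ee_rot: [[0.002, -0.995, -0.101], [-0.003, -0.101, 0.995], [-1.0, -0.002, -0.003]]
wrist_force: [-1.0, -6.3, 1.6]
gripper_width: 0.603
```

Emit:
{"api": "play_rows", "payload": {
  "plan": [
    [[0, 0, 0.5, 0, 0, 0], [0, 0, 1.0, 0, 0, 0], [0, 0, 1.5, 0, 0, 0]]
  ]
}}

```text
time_s: 6.88
tcp_pos: [0.6187, -0.3053, 0.0225]
ee_rot: [[0.002, -0.995, -0.101], [-0.003, -0.101, 0.995], [-1.0, -0.001, -0.003]]
wrist_force: [-1.0, -5.9, 2.0]
gripper_width: 0.598
```

```bash
python3 look.py d
```

```text
6.875 tcp [ -55.9621 -164.282 ] [ 0.6187 -0.3053  0.0225] F [-0.9892 -5.8882  2.0058] [-1.7366  0.5925  0.2873] 0.5978371436058424
top expected non-empty vector for x
scene yaw 6.213379764282951 rack ((617.9572143554688, -220.8447265625), (102.17225646972656, 141.89566040039062), 6.0666279792785645) home off -0.15836955787261786 11.848518574662691
```

View pics/v_d.png

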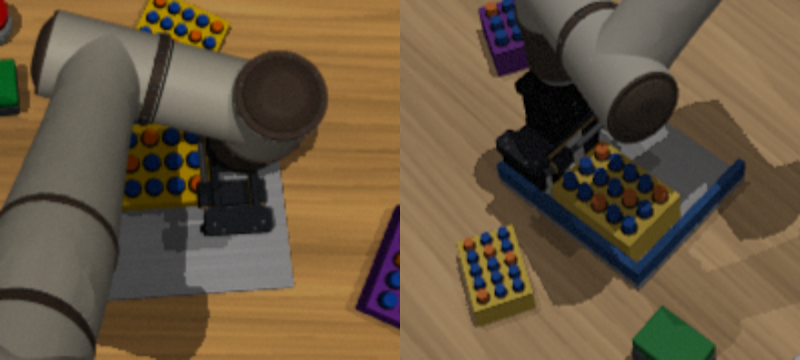

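Emit:
{"api": "play_rows", "payload": {
  "plan": [
    [[0, 0, 0.5, 0, 0, 0], [0, 0, 0.9, 0, 0, 0], [0, 0, 1.0, 0, 0, 0]]
  ]
}}

```text
time_s: 7.35
tcp_pos: [0.6177, -0.2953, 0.0224]
ee_rot: [[0.002, -0.995, -0.101], [-0.003, -0.101, 0.995], [-1.0, -0.001, -0.003]]
wrist_force: [-1.7, -7.3, 2.6]
gripper_width: 0.595
```

Emit:
{"api": "play_rows", "payload": {
  "plan": [
    [[0, 0, 0.2, 0, 0, 0], [0, 0, 0.2, 0, 0, 0]]
  ]
}}

```text
time_s: 7.6
tcp_pos: [0.6175, -0.2933, 0.0224]
ee_rot: [[0.001, -0.995, -0.101], [-0.003, -0.101, 0.995], [-1.0, -0.001, -0.003]]
wrist_force: [-1.5, -6.7, 3.2]
gripper_width: 0.601
```

Emit:
{"api": "play_rows", "payload": {
  "plan": [
    [[0, 0, 0.2, 0, 0, 0], [0, 0, 0.2, 0, 0, 0]]
  ]
}}

```text
time_s: 7.85
tcp_pos: [0.6179, -0.2928, 0.0225]
ee_rot: [[0.003, -0.995, -0.101], [-0.005, -0.101, 0.995], [-1.0, -0.003, -0.005]]
wrist_force: [-0.1, -10.1, 1.6]
gripper_width: 0.6
```

```bash
python3 look.py e
```

```text
7.85 tcp [ -55.4587 -151.7854] [ 0.6179 -0.2928  0.0225] F [ -0.0908 -10.1059   1.616 ] [-3.0907  0.414   0.3972] 0.5999046434804214
top expected non-empty vector for x
scene yaw 6.2262300410010365 rack ((616.36865234375, -209.10926818847656), (102.71702575683594, 142.53994750976562), 5.390083312988281) home off 0.5148413724107499 0.25630561256518547
```

Emit:
{"api": "play_rows", "payload": {
  "plan": [
    [[0, 0, 0.3, 0, 0, 0], [0, 0, 0.3, 0, 0, 0]]
  ]
}}

```text
time_s: 8.2
tcp_pos: [0.6181, -0.2926, 0.023]
ee_rot: [[0.005, -0.995, -0.102], [-0.008, -0.102, 0.995], [-1.0, -0.004, -0.008]]
wrist_force: [-0.2, -20.1, -0.4]
gripper_width: 0.601
```

```bash
python3 look.py f
```

```text
8.2 tcp [ -55.228  -151.6074] [ 0.6181 -0.2926  0.023 ] F [ -0.2469 -20.1128  -0.3973] [-5.5767  0.3666  0.6369] 0.6014001568436163
top expected non-empty vector for x
scene yaw 6.2855202781812185 rack ((617.676513671875, -209.53358459472656), (100.72091674804688, 141.63156127929688), 7.528563976287842) home off -1.0183378472473308 0.7811995512274592
```

Emit:
{"api": "play_rows", "payload": {
  "plan": [
    [[0, 0, -1.5, 0, 0, 0], [-3, 0, -3, 0, 0, 0], [-8, 1, -3, 0, 0, 0], [-9, 4, 0, 1, 0, 0], [-9, 8, 3, 2, 0, 0]]
  ]
}}

```text
time_s: 8.93
tcp_pos: [0.5347, -0.264, 0.1118]
ee_rot: [[0.004, -0.968, 0.253], [0.0, 0.253, 0.968], [-1.0, -0.004, 0.001]]
wrist_force: [0.4, 0.9, -0.3]
gripper_width: 0.601
```

Emit:
{"api": "play_rows", "payload": {
  "plan": [
    [[0, 0, 0, 1, 0, 0], [0, 0, 0, 2, 0, 0], [0, 0, 0, 3, 0, 0], [0, 0, 0, 4, 0, 0], [0, 0, 0, 5, 0, 0]]
  ],
  "hand": 1
}}

```text
time_s: 9.55
tcp_pos: [0.5343, -0.2641, 0.1106]
ee_rot: [[0.001, -0.429, 0.904], [0.001, 0.904, 0.429], [-1.0, 0.001, 0.001]]
wrist_force: [-0.6, -0.4, 0.5]
gripper_width: 0.986
```

```bash
python3 look.py g2
python3 - <<'E'
from g import *
from station import r
s=r.sense()
print(rel(s['tcp_pos'],s['ee_rot'],tp(-.136,-.07,.12),down(6.1)))
E
```

```text
9.55 tcp [-135.5477 -114.4212] [ 0.5343 -0.2641  0.1106] F [-0.6238 -0.4176  0.4526] [-0.051   0.0364 -0.0369] 0.9857943265711003
top expected non-empty vector for x
scene yaw 6.306486939729776 rack ((616.3487548828125, -209.09194946289062), (101.42743682861328, 143.2279052734375), 6.642596244812012) home off 0.3100883217515147 0.2782324398900897
[-0.9356  4.2068  1.463   1.9624  0.0037 -0.0045]
```

View pics/v_g2.png

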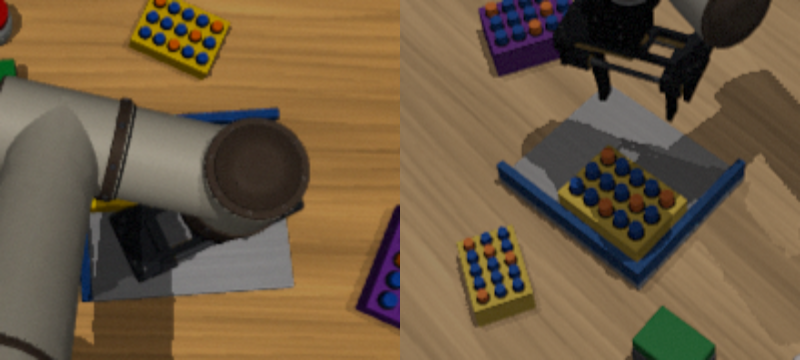

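Emit:
{"api": "play_rows", "payload": {
  "plan": [
    [[0, 1.9, 0.5, 1, 0, 0], [0, 3.7, 1, 1.96, 0, 0], [4, 3.7, 1, 1.96, 0, 0], [9, 3.7, 1, 1.96, 0, 0], [9, 3.7, 1, 1.96, 0, 0]]
  ]
}}

```text
time_s: 10.28
tcp_pos: [0.524, -0.2264, 0.0173]
ee_rot: [[-0.009, -0.108, 0.994], [0.002, 0.994, 0.108], [-1.0, 0.003, -0.008]]
wrist_force: [0.7, 0.0, 0.7]
gripper_width: 1.002
```

Run:
```python
from g import *
from station import r
s=r.sense();print(tr(s['tcp_pos']))
print(rel(s['tcp_pos'],s['ee_rot'],tp(-.111,-.075,.020),down(6.1)))
```

```text
[-141.8051  -75.8149]
[-0.2975  0.0739  3.0783  0.0116 -0.0483 -0.0167]
```

Emit:
{"api": "play_rows", "payload": {
  "plan": [
    [[0, 0, 0.8, 0, 0, 0], [0, 0, 1.6, 0, 0, 0], [0, 0, 2.3, 0, 0, 0], [0, 0, 2.7, 0, 0, 0], [0, 0, 2.9, 0, 0, 0]]
  ]
}}

```text
time_s: 10.9
tcp_pos: [0.5547, -0.2243, 0.0207]
ee_rot: [[-0.003, -0.107, 0.994], [0.0, 0.994, 0.107], [-1.0, 0.001, -0.003]]
wrist_force: [-4.8, -1.0, 3.3]
gripper_width: 1.004
```

Emit:
{"api": "play_rows", "payload": {
  "plan": [
    [[0, 0, 0.2, 0, 0, 0], [0, 0, 0.2, 0, 0, 0]]
  ]
}}

```text
time_s: 11.15
tcp_pos: [0.5546, -0.2242, 0.0203]
ee_rot: [[-0.007, -0.106, 0.994], [0.001, 0.994, 0.106], [-1.0, 0.001, -0.007]]
wrist_force: [-6.3, -0.4, 5.1]
gripper_width: 0.998
```

Emit:
{"api": "play_rows", "payload": {
  "plan": [
    [[0, 0, 0.2, 0, 0, 0], [0, 0, 0.2, 0, 0, 0]]
  ]
}}

```text
time_s: 11.4
tcp_pos: [0.5545, -0.2241, 0.0203]
ee_rot: [[-0.011, -0.106, 0.994], [0.001, 0.994, 0.106], [-1.0, 0.002, -0.011]]
wrist_force: [-9.6, -1.2, 7.0]
gripper_width: 1.0
```

Emit:
{"api": "play_rows", "payload": {
  "plan": [
    [[0, 0, 0.3, 0, 0, 0], [0, 0, 0.3, 0, 0, 0]]
  ]
}}

```text
time_s: 11.65
tcp_pos: [0.5544, -0.2241, 0.0202]
ee_rot: [[-0.018, -0.106, 0.994], [0.002, 0.994, 0.106], [-1.0, 0.003, -0.017]]
wrist_force: [-15.8, -2.4, 12.7]
gripper_width: 1.003
```

Emit:
{"api": "play_rows", "payload": {
  "plan": [
    [[0, 0, -1.5, 0, 0, 0], [-3, 0, -3, 0, 0, 0], [-7, 0, -4, 0, 0, 0], [-13, 2, -4, 0, 0, 0], [-18, 7, -4, 0, 0, 0]]
  ]
}}

```text
time_s: 12.28
tcp_pos: [0.5174, -0.1646, 0.1968]
ee_rot: [[0.005, -0.104, 0.995], [-0.001, 0.995, 0.104], [-1.0, -0.001, 0.005]]
wrist_force: [1.1, 0.2, -0.5]
gripper_width: 1.002
```

```bash
python3 look.py h
python3 - <<'E'
from g import *
from station import r
s=r.sense();print(s['joints'])
H=np.array([.6324,.2508]);
print(rel(s['tcp_pos'],s['ee_rot'],np.r_[H,.25],down(-14.1)))
E
```

```text
12.275 tcp [-141.8458  -13.7055] [ 0.5174 -0.1646  0.1968] F [ 1.0706  0.2322 -0.523 ] [ 0.0837 -0.1035 -0.0572] 1.0024601618328592
top expected non-empty vector for x
scene yaw 6.1626765574933895 rack ((617.77490234375, -209.09603881835938), (101.60833740234375, 143.58445739746094), 8.223931312561035) home off -1.2082078305648238 0.4099654433673834
[ -0.2456  14.8187 -13.4599   0.0574 -60.911  -83.4376]
[-4.8199 39.7987 15.8381  2.0444  0.0816 -0.0001]
```

View pics/v_h.png

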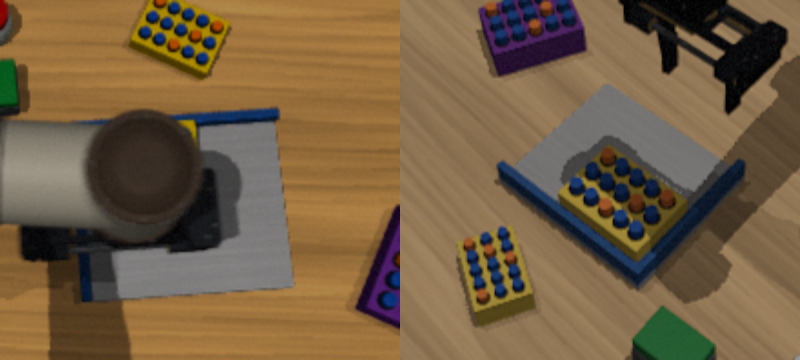

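Emit:
{"api": "play_rows", "payload": {
  "plan": [
    [[-3, 5, 2, 0, 0, 0], [-5, 10.5, 4.2, 0, 0, 0], [-5, 16, 6.4, 0, 0, 0], [-5, 21.5, 8.6, 0, 0, 0], [-5, 27, 10.8, 0, 0, 0]]
  ]
}}

```text
time_s: 13.0
tcp_pos: [0.5954, 0.1178, 0.2439]
ee_rot: [[0.001, -0.107, 0.994], [0.001, 0.994, 0.107], [-1.0, 0.001, 0.001]]
wrist_force: [0.6, -0.2, -0.3]
gripper_width: 0.996
```

Run:
```python
from g import *
from station import r
s=r.sense();print(s['tcp_pos'],s['joints'])
H=np.array([.6324,.2508]);
print(rel(s['tcp_pos'],s['ee_rot'],np.r_[H,.25],down(-14.1)))
```

```text
[0.5954 0.1178 0.2439] [  26.4423   19.464    -0.3243   -0.0212  -70.1301 -110.3119]
[-0.5932 12.8346  5.0992  2.0223  0.0061 -0.0059]
```

Run:
```python
from g import *
from station import r
s=r.sense();j=s['joints']
def g(J1,phi,R):
    A=Ro.from_euler('ZY',[J1,phi],degrees=True).as_matrix()
    return Ro.from_matrix(A.T@R).as_euler('XYX',degrees=True)
e0=g(j[0],j[1]-j[2],s['ee_rot']);print(e0,j)
g0=e0[2]+j[5]
yaw=-14.1
for ang in (0,20,40):
  R=Ro.from_rotvec(np.array([-np.sin(np.radians(yaw)),np.cos(np.radians(yaw)),0])*-np.radians(ang)).as_matrix()@down(yaw)
  print(ang,R[:,0])
  for J1,phi in ((22,20),(30,20),(30,10),(30,35),(38,20),(38,35),(38,5)):
    e=g(J1,phi,R);print("  ",J1,phi,"J4",e[0],"J5",-e[1],"J6",(g0-e[2]+180)%360-180)
```

```text
[ 0.0212 70.1301 20.3119] [  26.4423   19.464    -0.3243   -0.0212  -70.1301 -110.3119]
0 [ 0.  0. -1.]
   22 20 J4 0.0 J5 -70.0 J6 -126.10000000000001
   30 20 J4 0.0 J5 -70.0 J6 -134.1
   30 10 J4 6.3611093629270335e-15 J5 -80.00000000000001 J6 -134.1
   30 35 J4 6.3611093629270335e-15 J5 -55.00000000000001 J6 -134.1
   38 20 J4 -6.3611093629270335e-15 J5 -69.99999999999999 J6 -142.1
   38 35 J4 -3.1805546814635168e-15 J5 -55.000000000000014 J6 -142.1
   38 5 J4 -6.3611093629270335e-15 J5 -85.0 J6 -142.1
20 [ 0.3317 -0.0833 -0.9397]
   22 20 J4 -14.336124143529537 J5 -54.47368896244074 J6 -132.8672974568803
   30 20 J4 -16.588063759648307 J5 -56.48225998049172 J6 -141.66279978530784
   30 10 J4 -15.089568629966358 J5 -66.1052290133076 J6 -138.55458918753774
   30 35 J4 -20.730681479535285 J5 -42.253208391448396 J6 -147.97168640594472
   38 20 J4 -18.402806866322884 J5 -58.74678271344969 J6 -150.1540159107335
   38 35 J4 -22.572050613364105 J5 -44.67651907887389 J6 -156.82746747794442
   38 5 J4 -16.386083563847528 J5 -73.07030578331117 J6 -145.25444745774539
40 [ 0.6234 -0.1566 -0.766 ]
   22 20 J4 -34.933769157628554 J5 -41.40555751257305 J6 -146.83805637871325
   30 20 J4 -38.519595042128564 J5 -45.911609844421186 J6 -155.56716119637284
   30 10 J4 -33.561867749710295 J5 -54.01226011201909 J6 -147.8863783475926
   30 35 J4 -50.96083866613534 J5 -35.16390987974175 J6 -171.82021655194592
   38 20 J4 -40.93611618271084 J5 -50.7248727179845 J6 -163.3081515506965
   38 35 J4 -51.66840572306694 J5 -40.28556532287518 J6 -178.51290570596848
   38 5 J4 -34.83937112720032 J5 -62.605307229232565 J6 -152.29688487349551
```

Emit:
{"api": "play_rows", "payload": {
  "plan": [
    [[0, 1, 0, -1.05, 0, 0], [0, 2, 0, -2.1, 0, 0], [0, 3, 1, -3.15, 0, 0], [0, 4, 2, -4.2, 0, 0], [0, 5, 2, -5.25, 0, 0]]
  ]
}}

```text
time_s: 13.62
tcp_pos: [0.6101, 0.1681, 0.2432]
ee_rot: [[0.0, -0.857, 0.516], [0.001, 0.516, 0.857], [-1.0, 0.0, 0.001]]
wrist_force: [-1.2, -0.3, 0.3]
gripper_width: 1.001
```

Emit:
{"api": "play_rows", "payload": {
  "plan": [
    [[0, 0, 0, -1.05, 0, 0], [0, 0, 0, -2.1, 0, 0], [0, 0, 0, -3.15, 0, 0], [0, 0, 0, -4.2, 0, 0], [0, 0, 0, -5.25, 0, 0]]
  ]
}}

```text
time_s: 14.25
tcp_pos: [0.6096, 0.1677, 0.2435]
ee_rot: [[0.0, -0.931, -0.366], [0.001, -0.366, 0.931], [-1.0, -0.0, 0.001]]
wrist_force: [-1.0, -0.1, 0.8]
gripper_width: 1.002
```

Run:
```python
from g import *
from station import r
s=r.sense();print(s['tcp_pos'],s['joints'])
H=np.array([.6324,.2508]);
print(rel(s['tcp_pos'],s['ee_rot'],np.r_[H,.25],down(165.9)))
```

```text
[0.6096 0.1677 0.2435] [ 30.0042  22.0206   3.4547  -0.0283 -71.4054  -8.5337]
[-0.6487 -5.1607  6.9041 -5.4439  0.0017  0.0037]
```

Run:
```python
from g import *
from station import r
s=r.sense()
H=np.array([.6324,.2508]);
print(rel(s['tcp_pos'],s['ee_rot'],np.r_[H,.235],down(75.9)))
```

```text
[ 0.8513 -5.16    6.9033  3.5561  0.0037  0.0014]
```

Emit:
{"api": "play_rows", "payload": {
  "plan": [
    [[0, -1.3, 1.7, 0.9, 0, 0], [0, -2.6, 3.4, 1.8, 0, 0], [0, -3.9, 5.1, 2.7, 0, 0], [0, -5.2, 6.9, 3.56, 0, 0], [0, -5.2, 6.9, 3.56, 0, 0]]
  ]
}}

```text
time_s: 14.88
tcp_pos: [0.6332, 0.2519, 0.2428]
ee_rot: [[-0.001, -0.969, 0.248], [0.0, 0.248, 0.969], [-1.0, 0.001, 0.0]]
wrist_force: [1.0, -0.5, -0.3]
gripper_width: 0.998
```

Run:
```python
from g import *
from station import r
s=r.sense();print(s['tcp_pos'],s['ee_rot'])
c=r.get_calibration("wrist");p,d=r.capture("wrist");cv2.imwrite("pics/w2.png",p);np.save("pics/w2.npy",d)
tcp=s['tcp_pos'];R=s['ee_rot']
P=cloud(c,d)
m=(P[...,2]>.148)&(P[...,2]<.168)&(abs(P[...,0]-.63)<.06)&(abs(P[...,1]-.25)<.09)
q=P[m];print(len(q))
if len(q)>20: print(q.mean(0),cv2.minAreaRect(q[:,:2].astype(np.float32)*1000)); v=np.argwhere(m);print(v.min(0),v.max(0))
for n in("top","scene"):
    c=r.get_calibration(n);p,d=r.capture(n);cv2.imwrite(f"pics/{n}_i.png",p);np.save(f"pics/{n}_i.npy",d)
```

```text
[0.6332 0.2519 0.2428] [[-0.0007 -0.9687  0.2481]
 [ 0.0002  0.2481  0.9687]
 [-1.      0.0007  0.0001]]
2244
[0.6293 0.2396 0.1589] ((630.0518798828125, 241.78575134277344), (101.53321838378906, 11.46441650390625), 75.90289306640625)
[157 311] [295 327]
```

View pics/w2.png

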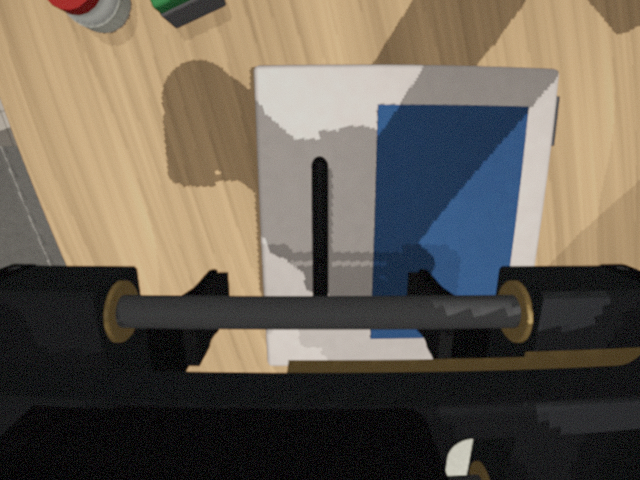

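View pics/scene_i.png

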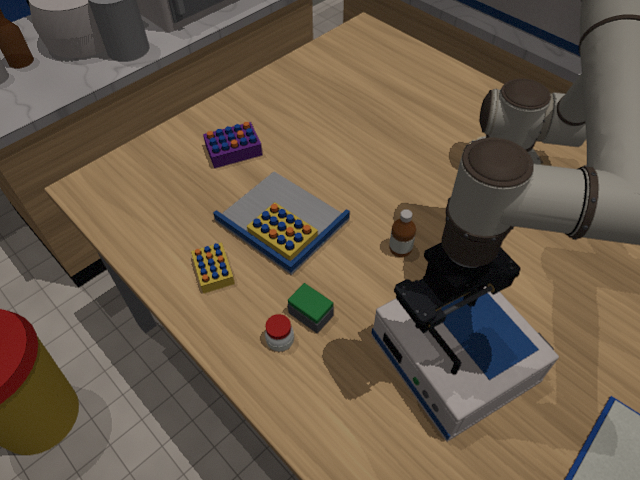

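View pics/top_i.png

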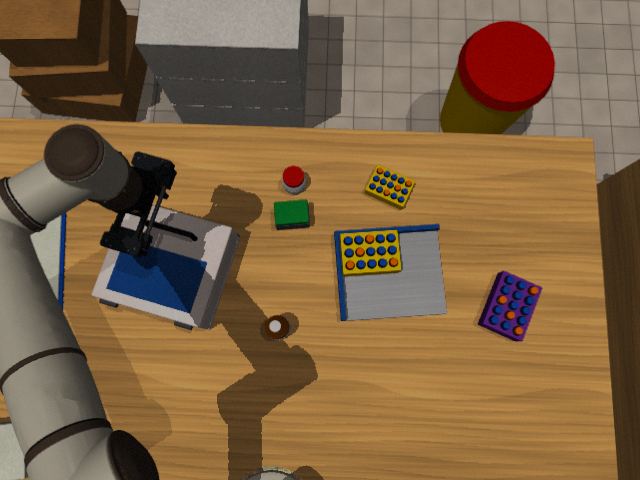

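Run:
```python
from g import *
from station import r
for n in("top","scene"):
    p=cv2.imread(f'pics/{n}_i.png');c=r.get_calibration(n);d=np.load(f'pics/{n}_i.npy')
    P,t=tray(p,c,d);q=t['rq']
    rl=np.array(t['rack'][0])/1000-t['cor'];T=(q[:,:2]-t['cor'])@np.c_[t['ex'],t['ey']]*1000
    print(n,t['yaw'],t['n'],t['rack'],"off",-50-rl@t['ex']*1000,-70-rl@t['ey']*1000,np.percentile(T,[0.5,99.5],axis=0))
    # edge slopes
    for ax,sg,nm in((0,-1,'-x'),(1,-1,'-y'),(0,1,'+x'),(1,1,'+y')):
        o=1-ax;b=np.arange(T[:,o].min()+12,T[:,o].max()-12,4);e=[]
        for k in b:
            w=T[abs(T[:,o]-k)<3][:,ax]; e.append((w*sg).max()*sg)
        k=np.polyfit(b,e,1);print("  ",nm,np.mean(e),"slope deg",np.degrees(k[0]))
cv2.imwrite('pics/c3.png',cv2.resize(cv2.imread('pics/top_i.png')[215:330,325:455],None,fx=5,fy=5,interpolation=cv2.INTER_CUBIC))
```

```text
top 6.187755604265527 (np.int64(29), np.int64(287)) ((613.7202758789062, -212.69406127929688), (100.52278137207031, 140.04559326171875), 6.426083087921143) off 2.180339789446222 0.7312100500111001 [[-101.1359 -140.0925]
 [  -2.3264   -1.244 ]]
   -x -100.49494549190803 slope deg -0.18154593979270744
   -y -139.31733111698694 slope deg 0.0033852540162723757
   +x -2.998864916047395 slope deg -0.14934868217274863
   +y -1.6763747092776817 slope deg 0.5454918179684676
scene 6.233832652386354 (np.int64(316), np.int64(270)) ((616.0844116210938, -209.69711303710938), (102.44747161865234, 142.59141540527344), 6.227593421936035) off 0.42831894269864534 0.7091891943927919 [[-100.6394 -140.9035]
 [   0.3505   -0.3617]]
   -x -97.19077304458864 slope deg 3.085987031736243
   -y -118.10105413293486 slope deg -16.69939242953969
   +x -0.6805398419204007 slope deg 0.253519919776829
   +y -1.0499176785026456 slope deg -0.4131043544265574
```

View pics/c3.png

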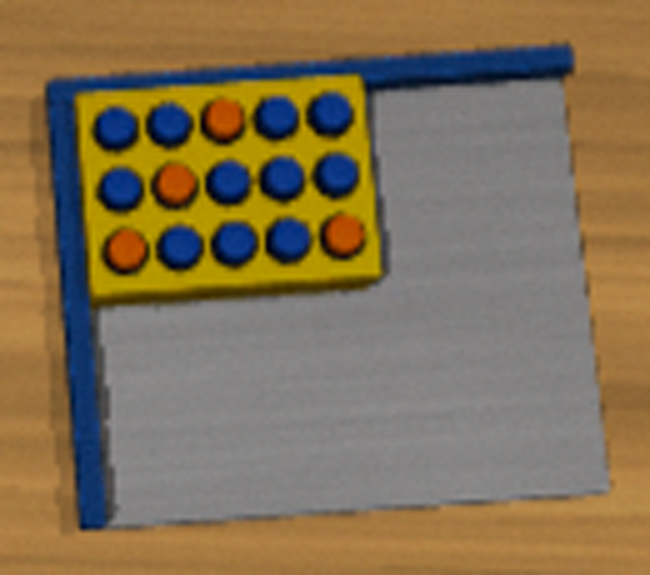

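The rack is home and square in both views. Next I lower over the handle.

Emit:
{"api": "play_rows", "payload": {
  "plan": [
    [[3, 0, 0, 0, 0, 0], [6, 0, 0, 0, 0, 0], [9, 0, 0, 0, 0, 0], [10.8, 0, 0, 0, 0, 0], [10.8, 0, 0, 0, 0, 0]]
  ]
}}

```text
time_s: 15.65
tcp_pos: [0.6326, 0.2497, 0.135]
ee_rot: [[-0.002, -0.968, 0.25], [-0.001, 0.25, 0.968], [-1.0, 0.002, -0.002]]
wrist_force: [-0.4, -0.1, 0.7]
gripper_width: 1.0
```

Run:
```python
from g import *
from station import r
s=r.sense();print(s['tcp_pos'],s['wrist_force'],s['joints'])
c=r.get_calibration("wrist");p,d=r.capture("wrist");cv2.imwrite("pics/w3.png",p)
```

```text
[0.6326 0.2497 0.135 ] [-0.4283 -0.0938  0.6808] [ 35.1321  31.1224   2.4012  -0.0013 -61.4288 -49.6276]
```

View pics/w3.png

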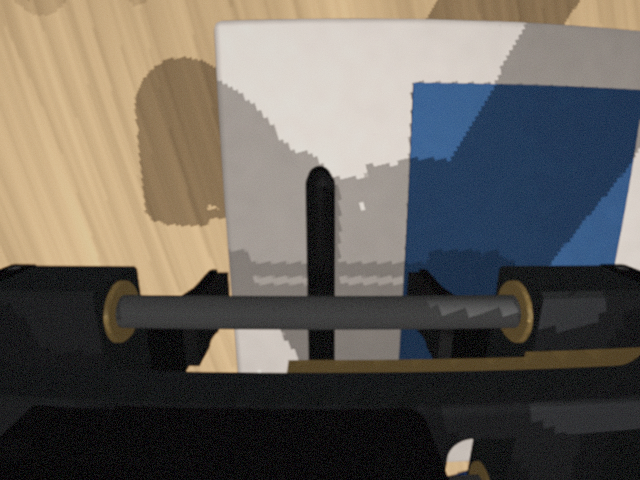

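The bar at column 320 sits midway between the fingers, which are at columns 215 and 425. I'll close the gripper.

Emit:
{"api": "play_rows", "payload": {
  "plan": [
    [[0, 0, 0, 0, 0, 0], [0, 0, 0, 0, 0, 0], [0, 0, 0, 0, 0, 0], [0, 0, 0, 0, 0, 0], [0, 0, 0, 0, 0, 0]]
  ],
  "hand": 0
}}

```text
time_s: 16.32
tcp_pos: [0.6331, 0.2506, 0.1363]
ee_rot: [[0.0, -0.968, 0.25], [0.0, 0.25, 0.968], [-1.0, -0.0, 0.0]]
wrist_force: [0.0, -0.9, -0.2]
gripper_width: 0.517
```

Emit:
{"api": "play_rows", "payload": {
  "plan": [
    [[0, 0, 0, 0, 0, 0], [0, 0, 0, 0, 0, 0], [0, 0, 0, 0, 0, 0]]
  ]
}}

```text
time_s: 16.7
tcp_pos: [0.6331, 0.2506, 0.1362]
ee_rot: [[-0.0, -0.968, 0.25], [-0.0, 0.25, 0.968], [-1.0, 0.0, -0.0]]
wrist_force: [-0.3, 2.4, -0.1]
gripper_width: 0.177
```

```bash
cat > arc.py <<'E'
from g import *
from station import r
s=r.sense();p0=s['tcp_pos'];R0=s['ee_rot'];print(s['time_s'],p0,s['wrist_force'],s['gripper_width'],s['joints'])
E
python3 - <<'E'
exec(open('arc.py').read())
# compute in tool frame: tool y ~ -inc x, tool x down, tool z ~ inc y; idealised
yw=np.radians(-14.1);ex=np.array([np.cos(yw),np.sin(yw),0]);ey=np.array([-np.sin(yw),np.cos(yw),0])
G=p0-.019*R0[:,0]   # grasp point = bar centre
O=G-.190*ex;O[2]=.100
print("G",G,"hinge",O)
for a in (5,10,15,20,25,30,35,40):
    Q=Ro.from_rotvec(-ey*np.radians(a)).as_matrix()
    p=O+Q@(p0-O);R=Q@R0
    print(a,np.round(rel(p0,R0,p,R),2))
E
```

```text
16.7 [0.6331 0.2506 0.1362] [-0.272   2.3814 -0.082 ] 0.17747980654932607 [ 35.1658  31.0648   2.4811  -0.0004 -61.4226 -49.6471]
G [0.6331 0.2506 0.1552] hinge [0.4488 0.2968 0.1   ]
5 [-1.64  0.39 -0.    0.   -0.   -0.5 ]
10 [-3.24  0.92 -0.01  0.   -0.01 -1.  ]
15 [-4.79  1.59 -0.01  0.   -0.01 -1.5 ]
20 [-6.28  2.38 -0.02  0.   -0.01 -2.  ]
25 [-7.69  3.31 -0.02  0.   -0.02 -2.5 ]
30 [-9.01  4.36 -0.03  0.   -0.02 -3.  ]
35 [-10.24   5.51  -0.04   0.    -0.02  -3.5 ]
40 [-11.37   6.77  -0.05   0.    -0.03  -4.  ]
```

Emit:
{"api": "play_rows", "payload": {
  "plan": [
    [[0, 0, 0, 0, 0, 0], [0, 0, 0, 0, 0, 0], [0, 0, 0, 0, 0, 0]]
  ]
}}

```text
time_s: 17.08
tcp_pos: [0.6315, 0.2509, 0.1361]
ee_rot: [[-0.003, -0.968, 0.25], [-0.0, 0.25, 0.968], [-1.0, 0.003, -0.001]]
wrist_force: [-4.5, 1.3, 2.1]
gripper_width: 0.122
```

Emit:
{"api": "play_rows", "payload": {
  "plan": [
    [[-1.0, 0.2, 0, 0, 0, -0.3], [-1.64, 0.39, 0, 0, 0, -0.5], [-1.64, 0.39, 0, 0, 0, -0.5]]
  ]
}}

```text
time_s: 17.45
tcp_pos: [0.6279, 0.2518, 0.1523]
ee_rot: [[0.083, -0.965, 0.249], [-0.022, 0.248, 0.968], [-0.996, -0.085, -0.001]]
wrist_force: [-3.1, 2.1, -4.2]
gripper_width: 0.129
```

Emit:
{"api": "play_rows", "payload": {
  "plan": [
    [[-1.64, 0.39, 0, 0, 0, -0.5], [-3.24, 0.92, 0, 0, 0, -1.0], [-4.79, 1.59, 0, 0, 0, -1.5], [-6.28, 2.38, 0, 0, 0, -2.0], [-6.28, 2.38, 0, 0, 0, -2.0]]
  ]
}}

```text
time_s: 18.08
tcp_pos: [0.5998, 0.2587, 0.2128]
ee_rot: [[0.409, -0.878, 0.248], [-0.105, 0.225, 0.969], [-0.907, -0.422, -0.0]]
wrist_force: [-1.8, 1.9, -4.9]
gripper_width: 0.128
```

```bash
cat > cov.py <<'E'
exec(open('arc.py').read())
import sys
k=sys.argv[1]
print(R0)
G=p0-.019*R0[:,0];v=G-np.array([.4480,.2968,.100]);yw=np.radians(-14.1)
print("bar",G,"from hinge",v[0]*np.cos(yw)+v[1]*np.sin(yw),v[2],"angle by TCP",np.degrees(np.arctan2(v[2],v[0]*np.cos(yw)+v[1]*np.sin(yw))-np.arctan2(54,190)))
for n in("scene","top"):
    c=r.get_calibration(n);p,d=r.capture(n);cv2.imwrite(f"pics/{n}_{k}.png",p);np.save(f"pics/{n}_{k}.npy",d)
    P=cloud(c,d)
    hsv=cv2.cvtColor(p,cv2.COLOR_BGR2HSV)
    m=(hsvmask(p,(100,120,30),(125,255,255))>0)&(P[...,2]>.12)&(P[...,2]<.3)&(P[...,1]>.12)&(P[...,0]>.38)&(P[...,0]<.75)
    m=cv2.erode(m.astype(np.uint8),np.ones((3,3)))>0
    q=P[m]
    if len(q)<100: print(n,"few",len(q));continue
    for it in range(4):
        mu=q.mean(0);nv=np.linalg.svd(q-mu,full_matrices=False)[2][2];e=abs((q-mu)@nv);q=q[e<max(.003,2.5*e.std())]
    nv*=np.sign(nv[2]);print(n,len(q),mu,"normal",nv,"tilt",np.degrees(np.arccos(nv[2])),"heading",np.degrees(np.arctan2(nv[1],nv[0])),"rms",e.std())
E
python3 cov.py j
```

```text
18.075 [0.5998 0.2587 0.2128] [-1.7616  1.8892 -4.8961] 0.12833777810696154 [ 45.297   16.9118 -24.2294  33.8726 -40.8208 -84.0696]
[[ 0.4087 -0.8784  0.2479]
 [-0.105   0.2245  0.9688]
 [-0.9066 -0.4219 -0.0005]]
bar [0.592  0.2607 0.23  ] from hinge 0.14849282427388005 0.13001439605094237 angle by TCP 25.338388829037378
scene 1797 [0.5264 0.3259 0.1514] normal [-0.4105  0.1018  0.9062] tilt 25.01839477940334 heading 166.07533924834564 rms 0.0006255045289592643
top 1916 [0.5023 0.2384 0.1498] normal [-0.4054  0.1011  0.9085] tilt 24.69693461882595 heading 165.99288523528082 rms 0.0008086224429536271
```

View pics/scene_j.png

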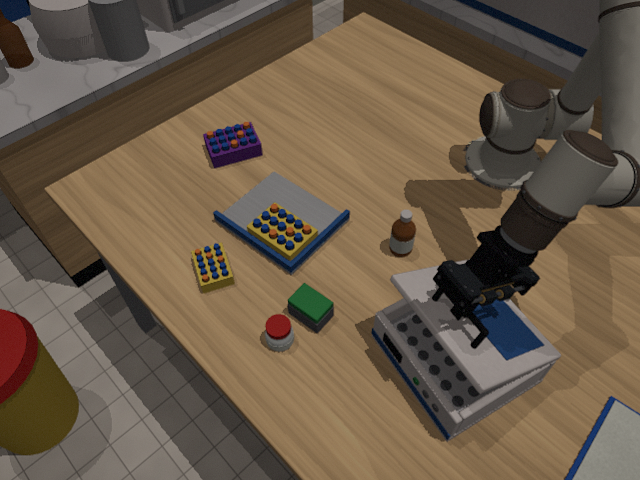

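Emit:
{"api": "play_rows", "payload": {
  "plan": [
    [[-1.3, 0.3, 0, 0, 0, -0.4], [-2.6, 0.68, 0, 0, 0, -0.8], [-3.86, 1.17, 0, 0, 0, -1.2], [-3.86, 1.17, 0, 0, 0, -1.2]]
  ]
}}

```text
time_s: 18.68
tcp_pos: [0.5749, 0.2649, 0.2421]
ee_rot: [[0.581, -0.775, 0.25], [-0.151, 0.199, 0.968], [-0.8, -0.6, -0.001]]
wrist_force: [-2.6, 0.6, -7.4]
gripper_width: 0.128
```

```bash
python3 cov.py k
```

```text
18.675 [0.5749 0.2649 0.2421] [-2.559   0.6344 -7.4179] 0.12787178391555212 [  47.4429   11.8647  -36.8332   59.1867  -38.1251 -109.1128]
[[ 0.5811 -0.7745  0.25  ]
 [-0.1511  0.1992  0.9682]
 [-0.7997 -0.6004 -0.0013]]
bar [0.5639 0.2678 0.2573] from hinge 0.11948042461743986 0.15725705078958788 angle by TCP 36.90752703858323
scene 1155 [0.5129 0.3221 0.164 ] normal [-0.5765  0.1441  0.8043] tilt 36.45843698192601 heading 165.9696962947847 rms 0.0004134558964274556
top 1796 [0.4928 0.237  0.1644] normal [-0.5762  0.1437  0.8046] tilt 36.43016887364071 heading 165.99199544134234 rms 0.0007922031946976614
```

Emit:
{"api": "play_rows", "payload": {
  "plan": [
    [[-0.6, 0.12, 0, 0, 0, -0.18], [-1.16, 0.26, 0, 0, 0, -0.35], [-1.16, 0.26, 0, 0, 0, -0.35], [-1.16, 0.26, 0, 0, 0, -0.35]]
  ]
}}

```text
time_s: 19.27
tcp_pos: [0.5664, 0.267, 0.2497]
ee_rot: [[0.627, -0.737, 0.252], [-0.164, 0.191, 0.968], [-0.762, -0.648, -0.001]]
wrist_force: [-3.4, -1.4, -8.5]
gripper_width: 0.128
```

```bash
python3 cov.py l
```

```text
19.275 [0.5664 0.267  0.2497] [-3.409  -1.4353 -8.5491] 0.12847299191166456 [  47.8484   10.7506  -39.7352   66.1449  -38.9332 -115.9587]
[[ 0.6267 -0.7374  0.252 ]
 [-0.1641  0.1912  0.9677]
 [-0.7618 -0.6478 -0.0012]]
bar [0.5545 0.2701 0.2642] from hinge 0.10982948125823709 0.16417774452175007 angle by TCP 40.35307867150451
scene 851 [0.5152 0.3217 0.1725] normal [-0.6232  0.1556  0.7664] tilt 39.96386026706313 heading 165.98164668418312 rms 0.00034336862866568975
top 1764 [0.4883 0.2388 0.1672] normal [-0.6221  0.1555  0.7674] tilt 39.882323987462975 heading 165.96451712129166 rms 0.0007613264404252935
```

Emit:
{"api": "play_rows", "payload": {
  "plan": [
    [[0, 0, 0, 0, 0, 0], [0, 0, 0, 0, 0, 0], [0, 0, 0, 0, 0, 0], [0, 0, 0, 0, 0, 0], [0, 0, 0, 0, 0, 0]]
  ]
}}

```text
time_s: 20.0
tcp_pos: [0.5659, 0.2672, 0.2501]
ee_rot: [[0.628, -0.737, 0.251], [-0.164, 0.19, 0.968], [-0.761, -0.649, -0.001]]
wrist_force: [-4.3, -2.3, -8.5]
gripper_width: 0.13
```

```bash
python3 cov.py n
python3 - <<'E'
from g import *
from station import r
for n in("top","scene"):
  for k in("0","_n"):
    p=cv2.imread(f'pics/{n}{k}.png');c=r.get_calibration(n);d=np.load(f'pics/{n}{k}.npy')
    P,t=tray(p,c,d)
    rl=np.array(t['rack'][0])/1000-t['cor'];print(n,k,t['yaw'],"rack off",-50-rl@t['ex']*1000,-70-rl@t['ey']*1000,t['rack'][2])
    for nm,lo,hi,box in(("jar",(0,150,60),(8,255,255),(.74,.86,-.07,.05)),("tip",(50,100,40),(85,255,255),(.64,.78,-.1,.06)),("bottle",(0,60,20),(15,255,255),(.38,.48,-.05,.06))):
        m=(hsvmask(p,lo,hi)>0)&(P[...,0]>box[0])&(P[...,0]<box[1])&(P[...,1]>box[2])&(P[...,1]<box[3])&(P[...,2]>.03)
        print("   ",nm,m.sum(),np.median(P[m],axis=0))
E
```

```text
20.0 [0.5659 0.2672 0.2501] [-4.2897 -2.3431 -8.4579] 0.13036622008672205 [  47.8932   10.676   -39.8101   66.2506  -38.9507 -116.0309]
[[ 0.6277 -0.7369  0.251 ]
 [-0.1636  0.1903  0.968 ]
 [-0.7611 -0.6487 -0.0011]]
bar [0.554  0.2703 0.2646] from hinge 0.10924120174199911 0.16460631077563412 angle by TCP 40.563997332764146
scene 840 [0.5151 0.3233 0.1726] normal [-0.6252  0.1556  0.7648] tilt 40.11171404617109 heading 166.02206023932882 rms 0.00034757027362060215
top 1762 [0.4888 0.24   0.1678] normal [-0.6245  0.1575  0.765 ] tilt 40.093477104833674 heading 165.84397846692252 rms 0.0007778059489546339
top 0 6.041470475408604 rack off 27.274716079523046 30.436006853370657 18.058277130126953
    jar 344 [ 0.7943 -0.0183  0.0643]
    tip 757 [ 0.703  -0.0179  0.0577]
    bottle 354 [ 0.4233 -0.0044  0.0895]Traceback (most recent call last):
  File "<stdin>", line 6, in <module>
  File "m.py", line 18, in tray
    kx=np.polyfit(Y[fx],X[fx],1);ky=np.polyfit(X[fy],Y[fy],1)
                                    ~~~~~~~~~~^^^^^^^^^^^^^^^
    raise TypeError("expected non-empty vector for x")
TypeError: expected non-empty vector for x
```

View pics/scene_n.png

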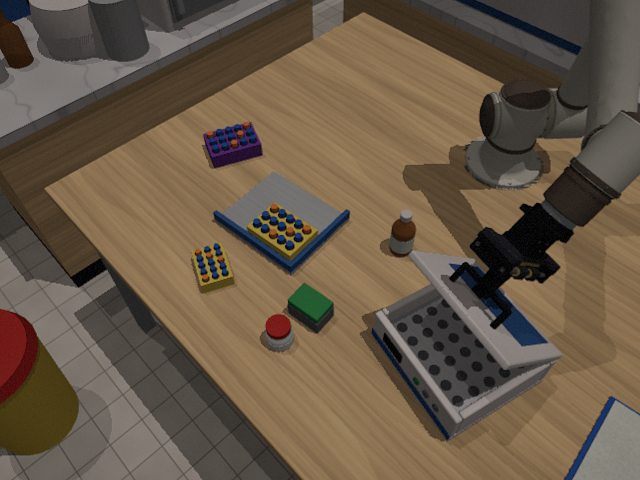

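Run:
```python
from g import *
from station import r
for n in("top","scene"):
  for k in("0","_n"):
    p=cv2.imread(f'pics/{n}{k}.png');c=r.get_calibration(n);d=np.load(f'pics/{n}{k}.npy')
    P=cloud(c,d)
    y=(hsvmask(p,(20,110,60),(35,255,255))>0)&(abs(P[...,2]-.055)<.003)&(P[...,0]<.69)&(P[...,1]<-.1)
    q=P[y];print(n,k,"rack",cv2.minAreaRect(q[:,:2].astype(np.float32)*1000))
    for nm,lo,hi,box in(("jar",(0,150,60),(8,255,255),(.74,.86,-.07,.05)),("tip",(50,100,40),(85,255,255),(.64,.78,-.1,.06)),("bottle",(0,60,20),(15,255,255),(.38,.48,-.05,.06))):
        m=(hsvmask(p,lo,hi)>0)&(P[...,0]>box[0])&(P[...,0]<box[1])&(P[...,1]>box[2])&(P[...,1]<box[3])&(P[...,2]>.03)
        print("   ",nm,m.sum(),np.median(P[m],axis=0))
```

```text
top 0 rack ((589.0762329101562, -245.9033203125), (100.27904510498047, 140.65716552734375), 18.058277130126953)
    jar 344 [ 0.7943 -0.0183  0.0643]
    tip 757 [ 0.703  -0.0179  0.0577]
    bottle 354 [ 0.4233 -0.0044  0.0895]
top _n rack ((614.0025024414062, -212.43455505371094), (99.92642211914062, 139.7132110595703), 6.061081886291504)
    jar 348 [ 0.7943 -0.0184  0.0644]
    tip 762 [ 0.7035 -0.018   0.0574]
    bottle 355 [ 0.4229 -0.004   0.0895]
scene 0 rack ((591.5478515625, -242.49832153320312), (102.47798919677734, 140.75650024414062), 18.208173751831055)
    jar 443 [ 0.7977 -0.0159  0.0651]
    tip 915 [ 0.7083 -0.0118  0.0577]
    bottle 428 [0.4407 0.0132 0.088 ]
scene _n rack ((615.8594970703125, -209.226318359375), (101.47662353515625, 143.12860107421875), 6.297404766082764)
    jar 455 [ 0.7977 -0.0155  0.0649]
    tip 924 [ 0.7084 -0.012   0.0579]
    bottle 430 [0.4407 0.0127 0.0878]
```

The rack is home and the bystanders have not moved. The cover is steady at 40.1°, so I'm handing in.

```bash
python3 -c "
from station import r
print(r.finish_job()); s=r.sense(); print(s['time_s'],s['tcp_pos'],s['wrist_force'],s['gripper_width'])"
```

```text
the job is handed in; nothing more can be done
None
the job is handed in; nothing more can be done
```

I pushed the yellow rack home against both fences with the cover still shut, first towards the x fence, then the y fence, then x again to seat it. I then gripped the handle, swung the cover open along its arc, and handed in at about 20 s with the gripper still holding it.

**Rack:** It stopped firmly against both fences, at about 16 N along x and 20 N along y. In the scene view it is within 0.7 mm of home on each axis. Its yaw matches the tray's to about 0.2° in both views.

**Cover:** Depth fits from both cameras put it at 40.1°, and it moved only about 0.2° over the last 0.7 s hold. The angle worked out from the gripper position reads slightly more, 40.6°.

**Bystanders:** The bottle, jar and tip box are unmoved within 1 mm, the measuring noise.

**Checks that failed or disagreed:** My tray-line fit failed in the top view whenever the arm or the rack hid part of a fence. The one top-view fit after the pushes showed a 2.2 mm offset in x. It had only a short visible piece of that fence to work from, so I relied on the scene view and the contact stops.

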